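# Face up the row with the display tray's click-stop pusher

## Robot

A 7-joint arm with a two-finger parallel gripper is mounted at the origin on a cart in front of the work surface, level with it; the furniture and walls round the work are solid. World frame = base frame: x ahead of the robot, y to its left, z up, the work surface at z = 0. Lengths are in m, angles in rad, forces in N, time in s.
With the tool pointing down it reaches from about 0.425 to 0.875 m from the base axis. Payload 4.7 kg.
Tool frame: the origin (TCP) lies midway between the tips of the shut fingers; the grasp point (between the pads) lies 19 mm behind it; z points along the fingers, y is the line along which they close (so a half turn about z gives the same grasp; the last joint's range is limited). The gripper opens to 85 mm and grips with 20 to 120 N. Pads are 22 mm wide; open, the fingers measure 114 mm over their backs; the gripper's body (76 mm by 85 mm) begins 54 mm behind the grasp point. The pads swing forward as they close: fully open they stand 13 mm farther back than shut.
Start: joints at [1.343, 0.321, -0.07, 1.45, 0.023, 1.371, -0.057], TCP at [0.156, -0.631, 0.231] pointing down, gripper open.
Joint ranges: [-2.86, 2.86], [-0.3, 2.09], [-1.38, 1.24], [0.06, 2.45], [-1.56, 4.7], [0.09, 2.05], [-2.69, 2.69]. Speed limits (rad/s): [2.57, 2.57, 3.14, 3.14, 3.14, 3.14, 3.14].

## Interface

Orientations are given as a 3x3 rotation matrix whose columns are the frame's x, y, z axes.
In Python, from cell import manip, optics, ticket, readout gives the robot as it stands. The module is installed in compiled form; this text tells all that it offers. Calls block until the motion is done:
- manip.reach(position, orientation): joint-space move of the TCP to a pose.
- manip.line_to(position, feed=0.15, attitude=None, force_limit=None): straight line of the TCP; attitude=None keeps the orientation; feed is the mean speed in m/s. With force_limit (N) it stops when the force on the tool has changed by that much, and returns True; else False.
- manip.movej(angles): joint-space move.
- manip.move_gripper(opening): finger opening in m; the grip force is fixed at half the most; returns when the fingers have stopped.
- manip.wait(seconds).
- manip.solve_ik(position, orientation): joint angles nearest the present ones, or None.
- optics.grab_frame(name): name is "side" or "top" or "wrist"; returns a dict with "img" (384x512x3 uint8, red, green, blue), "intrinsics" (3x3 intrinsics, pixels), "k1" (the pictures are not rectified: a ray, as slopes to the right and down, at radius r is drawn at 1 + k1 r^2 times it, then the intrinsics apply), "position" and "rotation" of the camera in the world. Camera axes: x right, y up, looking along -z (the intrinsics and any distortion apply to the point x, -y, -z); pixel columns grow to the right and rows downward; lengths in m; the calibration is good to about 2 mm. A picture is of the moment at which its call begins. There is no depth.
A pose or a line that the arm cannot do raises manip.MotionError and nothing moves.
- ticket.hand_in(): hands the job in; it is judged then, once.
Readings, each from a call of its own:
- readout.read_t(): time.
- readout.read_joint_positions(): joint angles.
- readout.read_joint_velocities(): joint speeds.
- readout.read_effort(): joint torques, N m.
- readout.read_ee_pos(): TCP position.
- readout.read_orientation(): TCP orientation.
- readout.read_force(): force on the tool from outside, world axes, zero at the start.
- readout.read_moment(): the same for the moment, N m.
- readout.read_grip_width(): finger opening in m.
- readout.read_grip_force(): force on a finger pad.
Only numpy, scipy, OpenCV 4.12 (cv2) and the standard library are available. Lean on these libraries where they do the work, as an engineer would, in place of code of your own. Each camera call takes 0.05 s, during which the arm holds its last target. There are 200 camera calls.

## Task

The row of three small toy boxes in the white display tray has to be faced up: with the fingertips, push the tray's wide grey pusher plate along its channel, boxes ahead of it, until its spring plunger drops into the notch between the two steel bars of the front stop's strip, and leave it seated there. Do not force the plunger over the second bar. Only push: no box may be lifted or knocked over, and the other things on the counter stay where they are.

Things in the scene. Friction and masses are not known exactly. Their poses are not given: they have to be found in the camera images.
- tray: White display tray fixed to the counter, 300 x 104 mm on a 6 mm foot, with a straight channel along it (inside width 50 mm, wall tops 28 mm above the counter, floor 11 mm above it). Origin: centre of the tray, 6 mm above the counter. +x is the push direction, along the channel to the front stop, towards the robot's right; -y is the side nearer the robot; z up.
- plate (a point): Middle of the grey pusher plate, 51 mm above the counter; axes as the tray's. The plate stands across the channel: 12 mm thick in x (flat rear face 6 mm to -x of this point), 92 mm wide in y, the wide part from 32 to 68 mm above the counter, nothing behind it. It only slides along the channel, with 1 to 2.5 N. Its spring plunger is under the -y wing.
- pusher (a joint): Travel of the pusher plate along the channel in m: 0 at the rear end, growing in the push direction, 0.18 at most; starts at 0 to 0.03. The plate stays where it is left.
- notch (a point): Where plate is when the plunger is seated in the notch; axes as the tray's. It belongs to the front stop. About 13 mm before this seat the plunger meets the first bar and the push climbs to 8 to 16 N until it is over the crest, 6.5 mm before the seat; past it the spring draws the plate home by itself (from 4 mm either side) and the finger goes slack. Driving it over the second bar takes over 25 N.
- front_stop: Grey front stop, fixed, set elsewhere along the tray each time: a wall across the channel, top 41 mm above the counter, and a steel strip on the tray's -y side with two round cross bars; the gap between them is the notch. Origin: 45 mm under notch; x as the tray's. Wall face at x = 96 mm, crest of the first bar at x = -6.5 mm, of the second, higher bar at x = 8 mm.
- row_box_1: Toy box standing in the channel, number 1 from the pusher; 26 mm along the channel, 46 mm wide, 62 mm high. Origin: centre of its underside, z up.
- row_box_2: Toy box standing in the channel, number 2 from the pusher; 26 mm along the channel, 46 mm wide, 62 mm high. Origin: centre of its underside, z up.
- row_box_3: Toy box standing in the channel, number 3 from the pusher; 26 mm along the channel, 46 mm wide, 62 mm high. Origin: centre of its underside, z up.
- marker: Bystander: capped marker 19 x 138 x 20 mm lying beside the tray on the robot's side. Origin: centre of its underside.
- pouch: Bystander: oval coin pouch 42 x 60 x 13 mm, far side of the tray. Origin: centre of its underside.
- badge_tin: Bystander: round flat tin 38 mm across, 12 mm high, far side of the tray. Origin: centre of its underside.
- spare_box: Bystander: toy box 26 x 46 x 62 mm standing on the counter on the far side of the tray, not part of the row. Origin: centre of its underside.
- stapler: Bystander: desk stapler 32 x 135 x 50 mm, to the robot's right. Origin: centre of its underside.
- masking_tape: Bystander: roll of masking tape lying flat, 94 mm across, 19 mm high, to the robot's left. Origin: centre of its underside.
Mind the look-alikes: they are no part of the job. What is shaped like the row_box_3 but blue or pink is not meant. There is more than one size of the row_box_2; the one meant has the size given above.

How it is judged:
At the end, for the whole second after the job is handed in: The pusher plate rests within 3 mm of the notch seat, still; the three boxes stand upright (within 0.12 rad) on the channel floor between the plate and the front stop, at rest (x of plate in the frame of notch between -0.003 and 0.003 m and velocity of joint pusher between -0.005 and 0.005 m/s and angle between each of row_box_1, row_box_2, row_box_3's own z axis and vertical below 0.12 rad and y of row_box_1 in the frame of tray between -0.012 and 0.012 m and z of each of row_box_1, row_box_2, row_box_3 in the frame of tray below 0.009 m and x of row_box_1 in the frame of notch between 0.012 and 0.09 m and linear speed of each of row_box_1, row_box_2, row_box_3 below 0.01 m/s and y of row_box_2 in the frame of tray between -0.012 and 0.012 m and x of row_box_2 in the frame of notch between 0.012 and 0.09 m and y of row_box_3 in the frame of tray between -0.012 and 0.012 m and x of row_box_3 in the frame of notch between 0.012 and 0.09 m); the robot touches nothing.
It fails at once if the plunger is forced over the second bar (plate more than 7.5 mm past the notch) (x of plate in the frame of notch above 0.0075 m).
It fails at once if a box of the row is lifted by more than 15 mm (z of any of row_box_1, row_box_2, row_box_3 in the frame of tray above 0.02 m).
It fails at once if a box of the row is knocked over (angle between any of row_box_1, row_box_2, row_box_3's own z axis and vertical above 0.6 rad).
It fails at once if a bystander (marker, coin pouch, flat tin, spare toy box, stapler or masking tape) is moved by more than 25 mm (distance of any of marker, pouch, badge_tin, spare_box, stapler, masking_tape from where it was at the start of the episode above 0.025 m).
It also fails if it takes over 42 s, if anything falls off the work surface, if the arm or the gripper's body presses on something with over 40 N, if the wrist force passes 120 N, or if a joint passes its speed limit or range.

## Working session

There is one attempt and no reset: what is moved stays moved. The work goes in short steps, each a Python script; the robot and the scene stay as the last script left them, time stands still between calls to the robot, and variables do not carry over. Pictures are saved under pics/ and viewed, at most 10 in all, crops included, and the job is handed in when it is done.

```bash
mkdir -p pics
cat > h.py <<'E'
import numpy as np, cv2
from cell import manip, optics, ticket, readout
def ray(f,u,v):
    K=np.array(f["intrinsics"]);d=np.array([(u-K[0,2])/K[0,0],(v-K[1,2])/K[1,1]])
    s=d.copy()
    for _ in range(20): s=d/(1+f["k1"]*(s@s))
    R=np.array(f["rotation"]);return np.array(f["position"]),R@np.array([s[0],-s[1],-1.])
def onz(f,u,v,z):
    p,d=ray(f,u,v);return p+d*(z-p[2])/d[2]
def proj(f,P):
    q=np.array(f["rotation"]).T@(np.array(P)-np.array(f["position"]));s=np.array([q[0],-q[1]])/-q[2]
    s=s*(1+f["k1"]*(s@s));K=np.array(f["intrinsics"]);return K[0,0]*s[0]+K[0,2],K[1,1]*s[1]+K[1,2]
def save(f,n,box=None,k=1):
    im=f["img"][:,:,::-1]
    if box: im=im[box[1]:box[3],box[0]:box[2]]
    cv2.imwrite("pics/"+n,cv2.resize(im,None,fx=k,fy=k,interpolation=cv2.INTER_CUBIC))
E
python3 - <<'E'
from h import *
import pickle
for n in("top","side"):
    f=optics.grab_frame(n);save(f,n+".png",k=1.5);pickle.dump(f,open(n+".pkl","wb"))
    print(n,f["position"],f["intrinsics"],f["k1"],f["rotation"])
print(readout.read_t(),readout.read_orientation())
E
```

```text
top [ 0.46437765 -0.04530828  1.36461064] [[441.11203144   0.         250.4977237 ]
 [  0.         441.11203144 183.78273095]
 [  0.           0.           1.        ]] -0.02376722887373458 [[ 0.01595281  0.99802431 -0.0607699 ]
 [-0.99981456  0.01657808  0.00979878]
 [ 0.01078687  0.06060232  0.9981037 ]]
side [ 1.62090469 -0.54645091  0.71087987] [[471.66962112   0.         259.64957169]
 [  0.         471.66962112 192.75605373]
 [  0.           0.           1.        ]] 0.001122203345002501 [[ 0.40783247 -0.42257854  0.80938251]
 [ 0.91286167  0.17038701 -0.37101461]
 [ 0.01887455  0.89016608  0.45524511]]
0.1 [[ 9.70888785e-01  2.39530157e-01 -5.20415201e-04]
 [ 2.39530698e-01 -9.70887365e-01  1.66403369e-03]
 [-1.06678293e-04 -1.74024706e-03 -9.99998480e-01]]
```

View pics/top.png

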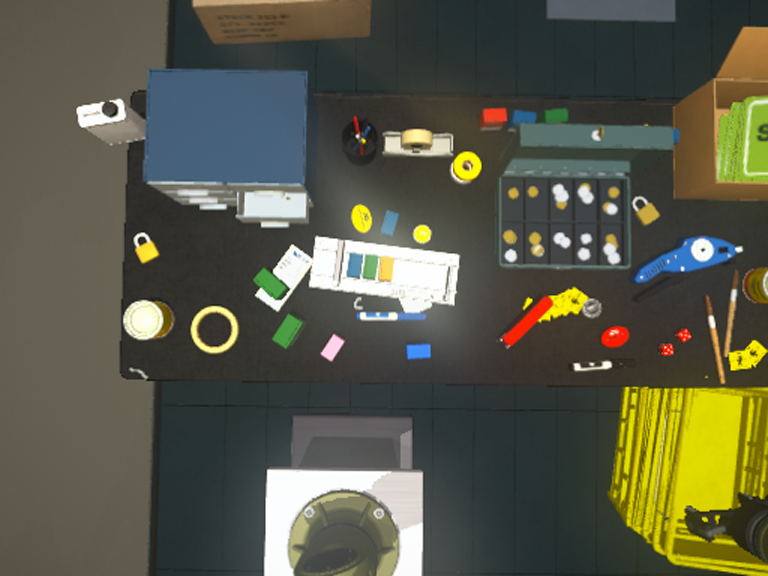

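View pics/side.png

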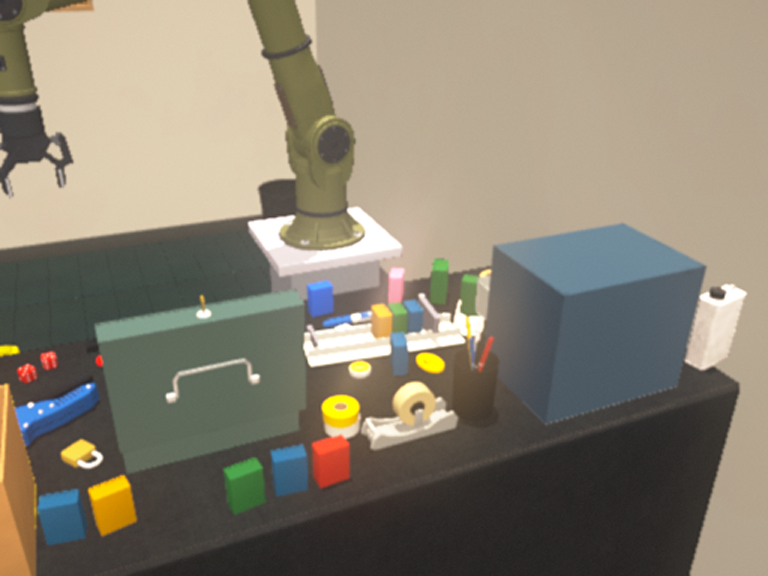

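The top view shows the tray around (255,180) in native pixels. The pusher plate is at its left end (~(226,176)), followed by blue, green and orange boxes at (236,177), (247,178) and (257,179).

Look-alikes, which I leave alone:
- green boxes at (180,189) and (192,220)
- pink at (221,232)
- blue at (279,234)
- spare blue at (260,148)
- boxes on the far edge

Next is one close crop to check the choice.

Run:
```python
from h import *
import pickle
a=pickle.load(open("top.pkl","rb"));b=pickle.load(open("side.pkl","rb"))
save(a,"tc.png",(200,150,314,220),7);save(b,"sc.png",(195,165,325,255),6)
```

```text
(no output)
```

View pics/tc.png

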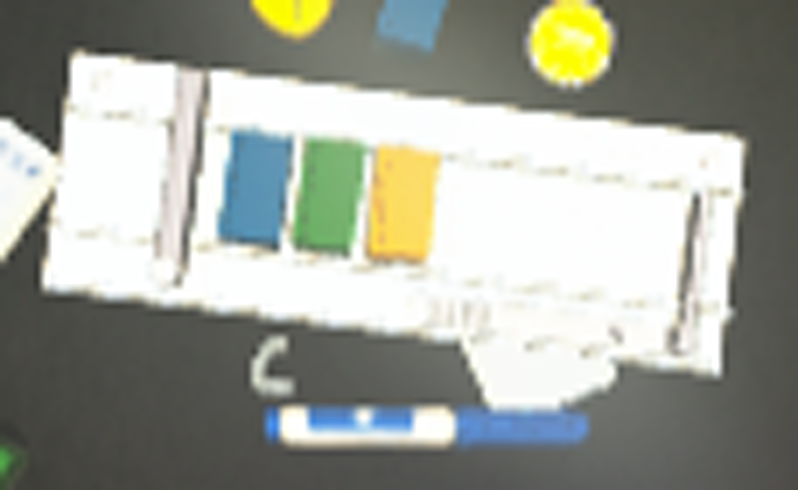

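View pics/sc.png

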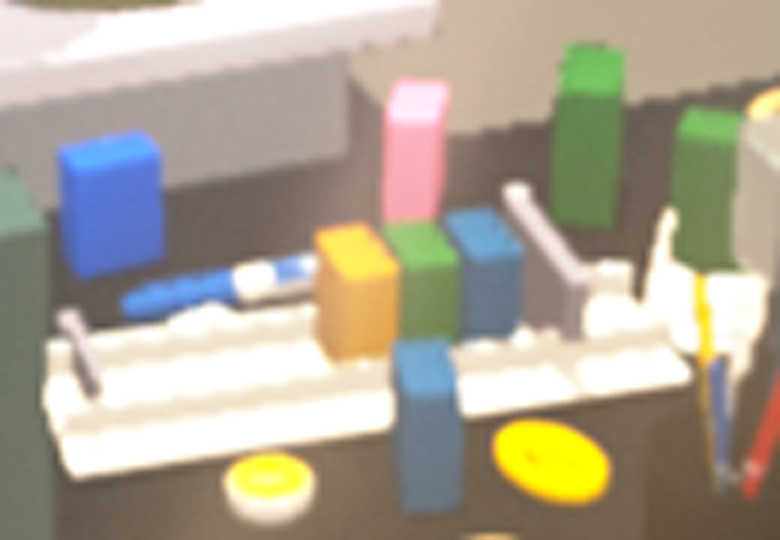

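Run:
```python
from h import *
import pickle
a=pickle.load(open("top.pkl","rb"));b=pickle.load(open("side.pkl","rb"))
T=lambda x,y,z:onz(a,200+x/7,150+y/7,z)
S=lambda x,y,z:onz(b,195+x/6,165+y/6,z)
c=[T(72,52,.012),T(745,135,.012),T(720,376,.012),T(42,290,.012)]
for p,q in zip(c,c[1:]+c[:1]): print(p.round(4),np.linalg.norm(p-q).round(4))
ex=(c[1]-c[0]+c[2]-c[3]);ex[2]=0;ex/=np.linalg.norm(ex);ey=np.array([-ex[1],ex[0],0]);C=sum(c)/4
print("ex",ex,"ey",ey,"C",C)
L=lambda P:np.round([(P-C)@ex,(P-C)@ey,P[2]],4)
print("plate top ends rear/front (z.068)",[L(T(*p,.068)) for p in((178,68),(206,70),(160,285),(182,285))])
print("plate top side",[L(S(*p,.068)) for p in((505,190),(530,187),(585,275))])
print("wall",[L(T(*p,.041)) for p in((695,190),(705,190),(675,350),(690,350))],[L(S(*p,.041)) for p in((60,318),(80,318),(95,385))])
print("boxes front",[L(T(*p,.073)) for p in((233,130),(292,135),(220,243),(280,248),(440,152),(428,262))])
print("bars?",[L(T(*p,.03)) for p in((425,315),(490,325),(615,330))])
```

```text
[0.626  0.0666 0.012 ] 0.2986
[ 0.5944 -0.2303  0.012 ] 0.1067
[ 0.4881 -0.2202  0.012 ] 0.2995
[0.521  0.0775 0.012 ] 0.1056
ex [-0.10781411 -0.99417107  0.        ] ey [ 0.99417107 -0.10781411  0.        ] C [ 0.55737592 -0.07662537  0.012     ]
plate top ends rear/front (z.068) [array([-0.0992,  0.0455,  0.068 ]), array([-0.0874,  0.0461,  0.068 ]), array([-0.0951, -0.0463,  0.068 ]), array([-0.0859, -0.0452,  0.068 ])]
plate top side [array([-0.0929, -0.045 ,  0.068 ]), array([-0.1059, -0.0447,  0.068 ]), array([-0.0995,  0.0457,  0.068 ])]
wall [array([0.1265, 0.0239, 0.041 ]), array([0.1308, 0.0244, 0.041 ]), array([ 0.1261, -0.0456,  0.041 ]), array([ 0.1325, -0.0448,  0.041 ])] [array([ 0.134 , -0.0284,  0.041 ]), array([ 0.125 , -0.0258,  0.041 ]), array([0.1314, 0.0347, 0.041 ])]
boxes front [array([-0.0727,  0.0219,  0.073 ]), array([-0.0479,  0.0229,  0.073 ]), array([-0.0721, -0.0259,  0.073 ]), array([-0.0469, -0.0249,  0.073 ]), array([0.0147, 0.0235, 0.073 ]), array([ 0.0153, -0.023 ,  0.073 ])]
bars? [array([ 0.0181, -0.0436,  0.03  ]), array([ 0.0465, -0.0444,  0.03  ]), array([ 0.1005, -0.0398,  0.03  ])]
```

```bash
cat >> h.py <<'E'
ex=np.array([-0.1078141,-0.9941711,0]);ey=np.array([0.9941711,-0.1078141,0]);C=np.array([0.557376,-0.076625,0])
W=lambda x,y,z:C+ex*x+ey*y+np.array([0,0,z])
L=lambda P:np.round([(P-C)@ex,(P-C)@ey,P[2]],4)
def Rot(s): y=s*ey;z=np.array([0,0,-1.]);return np.column_stack([np.cross(y,z),y,z])
E
python3 - <<'E'
from h import *
import pickle
q0=np.array(readout.read_joint_positions())
best=min((s for s in(1,-1) if manip.solve_ik(W(-.135,0,.046),Rot(s)) is not None),key=lambda s:abs(manip.solve_ik(W(-.135,0,.046),Rot(s))[6]))
print(best,[np.round(manip.solve_ik(W(x,0,.046),Rot(best)),2) for x in(-.135,.02)])
manip.move_gripper(0.0)
manip.reach(W(0.0,0,.25),Rot(best))
f=optics.grab_frame("wrist");pickle.dump(f,open("w.pkl","wb"));save(f,"w.png",k=1.5)
print(readout.read_t(),f["position"],L(f["position"]),[np.round(proj(f,W(x,-.045,.03))) for x in(0,.03)],readout.read_grip_width())
E
```

```text
1 [array([ 0.7 ,  0.56, -1.05,  1.81,  0.54,  1.09, -0.66]), array([ 0.72,  0.39, -0.7 ,  1.85,  0.3 ,  1.01, -0.21])]
3.35 [ 0.56610502 -0.00446611  0.39310609] [-0.0727  0.0009  0.3931] [array([217., 163.]), array([218., 186.])] 0.0002825183682724737
```

View pics/w.png

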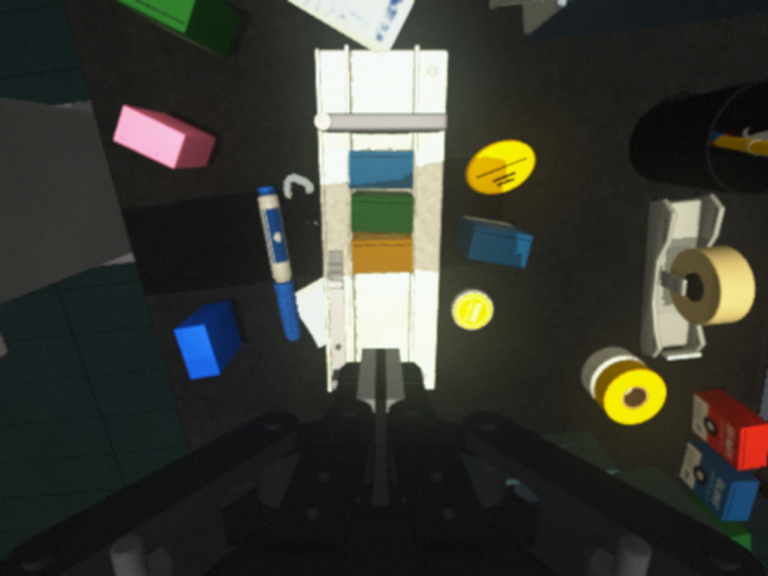

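The wrist view shows the plate at (381,121) and the boxes at (381,168), (381,210) and (381,253). The strip with its bars is near (336,265) in view pixels. I'll zoom in there.

Run:
```python
from h import *
import pickle
f=pickle.load(open("w.pkl","rb"));save(f,"wc.png",(205,60,305,250),3.1)
im=f["img"][60:250,205:305]
# profile along strip
g=f["img"][150:240,221:228].mean((1,2)).round().astype(int);print(list(enumerate(g,150)))
```

```text
[(150, np.int64(209)), (151, np.int64(208)), (152, np.int64(205)), (153, np.int64(202)), (154, np.int64(202)), (155, np.int64(203)), (156, np.int64(205)), (157, np.int64(205)), (158, np.int64(204)), (159, np.int64(203)), (160, np.int64(204)), (161, np.int64(205)), (162, np.int64(205)), (163, np.int64(205)), (164, np.int64(205)), (165, np.int64(203)), (166, np.int64(190)), (167, np.int64(162)), (168, np.int64(162)), (169, np.int64(165)), (170, np.int64(165)), (171, np.int64(165)), (172, np.int64(164)), (173, np.int64(163)), (174, np.int64(158)), (175, np.int64(145)), (176, np.int64(144)), (177, np.int64(154)), (178, np.int64(165)), (179, np.int64(162)), (180, np.int64(149)), (181, np.int64(141)), (182, np.int64(150)), (183, np.int64(163)), (184, np.int64(175)), (185, np.int64(184)), (186, np.int64(174)), (187, np.int64(192)), (188, np.int64(221)), (189, np.int64(235)), (190, np.int64(230)), (191, np.int64(210)), (192, np.int64(203)), (193, np.int64(222)), (194, np.int64(227)), (195, np.int64(228)), (196, np.int64(228)), (197, np.int64(228)), (198, np.int64(227)), (199, np.int64(227)),
[... 180 characters left out ...]
8, np.int64(225)), (209, np.int64(224)), (210, np.int64(225)), (211, np.int64(224)), (212, np.int64(224)), (213, np.int64(224)), (214, np.int64(224)), (215, np.int64(224)), (216, np.int64(224)), (217, np.int64(223)), (218, np.int64(223)), (219, np.int64(223)), (220, np.int64(223)), (221, np.int64(223)), (222, np.int64(223)), (223, np.int64(221)), (224, np.int64(222)), (225, np.int64(223)), (226, np.int64(223)), (227, np.int64(222)), (228, np.int64(217)), (229, np.int64(197)), (230, np.int64(170)), (231, np.int64(163)), (232, np.int64(175)), (233, np.int64(198)), (234, np.int64(213)), (235, np.int64(215)), (236, np.int64(216)), (237, np.int64(214)), (238, np.int64(214)), (239, np.int64(216))]
```

View pics/wc.png

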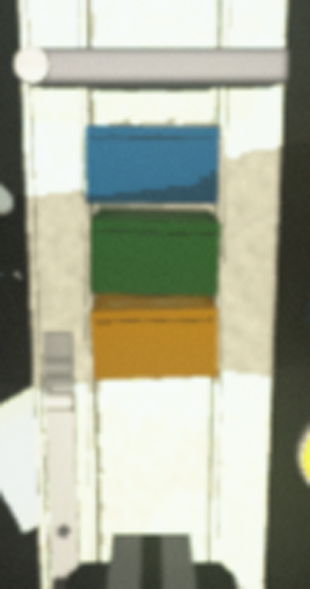

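Run:
```python
from h import *
R=Rot(1)
P=lambda m:print(m,L(readout.read_ee_pos()),"F",np.round(readout.read_force(),1),"t",round(readout.read_t(),2))
manip.reach(W(-.133,0,.12),R)
manip.line_to(W(-.133,0,.046),feed=.08);P("down")
c=manip.line_to(W(-.09,0,.046),feed=.02,force_limit=1.0);P(f"contact {c}")
x=L(readout.read_ee_pos())[0]
h=manip.line_to(W(-.012,0,.046),feed=.03,force_limit=7);P(f"push {h}")
f=optics.grab_frame("wrist");save(f,"w2.png",(130,0,380,280),2)
```

```text
down [-0.1332  0.0005  0.0465] F [ 0.8 -0.  -0.1] t 5.19
contact True [-0.1105 -0.0003  0.0455] F [ 0.4  0.5 -1.3] t 6.38
push False [-0.012   0.0001  0.046 ] F [-0.7  1.4 -1.2] t 9.83
```

View pics/w2.png

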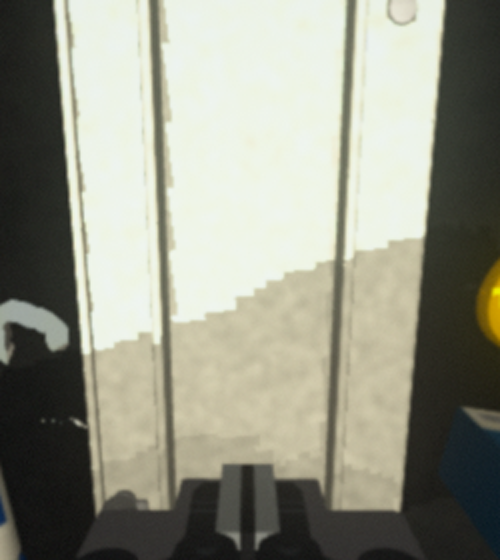

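The channel behind the finger is empty, so the plate and row have moved ahead of it. Next I feel for the bar in 1 mm steps.

Run:
```python
from h import *
x=-.012;peak=0;log=[]
while x<.016:
    x+=.001
    manip.line_to(W(x,0,.046),feed=.01,force_limit=19)
    manip.wait(.05)
    F=-np.array(readout.read_force())@ex
    log.append((round(x,3),L(readout.read_ee_pos())[0],round(F,1)))
    peak=max(peak,F)
    if F>18 or (peak>6 and F<2): break
for l in log: print(*l)
print(peak,readout.read_t())
```

```text
-0.011 -0.0109 1.5
-0.01 -0.0099 0.4
-0.009 -0.0089 1.2
-0.008 -0.0079 1.2
-0.007 -0.0069 1.8
-0.006 -0.0059 1.1
-0.005 -0.0049 1.9
-0.004 -0.0039 0.1
-0.003 -0.0029 0.7
-0.002 -0.0019 1.7
-0.001 -0.0009 0.9
0.0 0.0001 1.7
0.001 0.0006 2.4
0.002 0.0008 5.0
0.003 0.0016 5.1
0.004 0.0017 7.2
0.005 0.0018 8.3
0.006 0.0019 9.6
0.007 0.002 11.0
0.008 0.0021 12.3
0.009 0.0086 -0.2
12.318971575023408 16.1833
```

The force climbed to 12 N at the first bar and then went slack. I'll nudge gently, stopping short of the seat, to confirm it was drawn home, then back off and look.

Run:
```python
from h import *
for x in np.arange(.0095,.0145,.0005):
    manip.line_to(W(x,0,.046),feed=.01,force_limit=5);manip.wait(.05)
    F=-np.array(readout.read_force())@ex
    print(round(x,4),L(readout.read_ee_pos())[0],round(F,1))
    if F>3: break
manip.line_to(W(-.03,0,.046),feed=.08)
manip.line_to(W(-.03,0,.2),feed=.15)
manip.reach(W(-.06,0,.28),Rot(1))
f=optics.grab_frame("wrist");save(f,"w3.png",k=1.5)
a=optics.grab_frame("top");save(a,"t3.png",(190,130,324,230),5.9)
print(readout.read_t())
```

```text
0.0095 0.0108 -0.4
0.01 0.0102 0.1
0.0105 0.0105 -0.1
0.011 0.011 -0.0
0.0115 0.0115 0.3
0.012 0.0119 1.0
0.0125 0.0121 1.4
0.013 0.0129 1.9
0.0135 0.0134 1.8
0.014 0.0136 3.5
21.5917
```

View pics/t3.png

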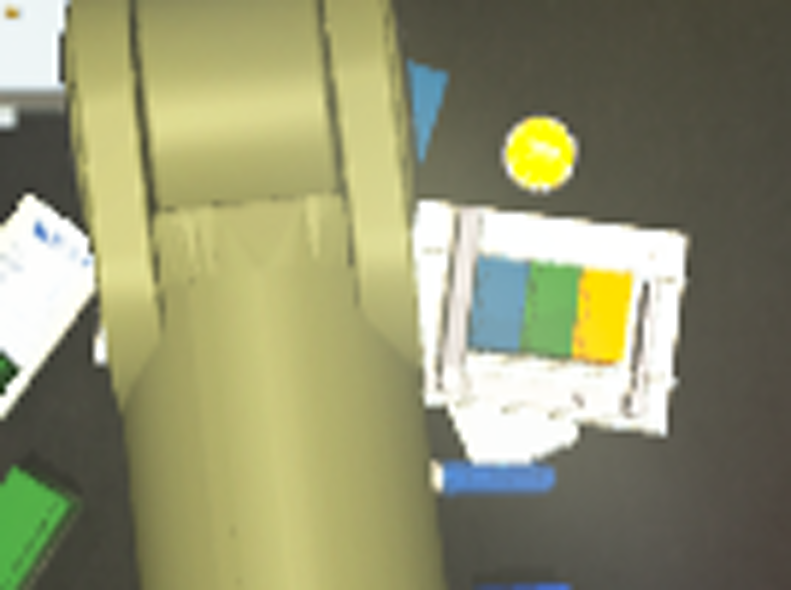

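The top view shows the plate at (468,210)–(450,395), with blue, green and orange boxes standing upright in contact between it and the stop. The marker and tin have not moved. The finger met the plate again 12–13 mm past first bar contact, which agrees with the predicted seat (plate x about 29 mm, expected 27–30). The arm is clear.

Run:
```python
from h import *
print(ticket.hand_in())
```

```text
the job is handed in; nothing more can be done
None
```

I pushed the plate over the first bar (12 N peak, then slack) and, by touch and the top camera, it is seated in the notch with all three boxes upright. The arm was clear when I handed the job in at about 22 s; the hand-in gave no verdict.

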